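Snap the work lantern onto the ring of its stand

ROBOT

A 7-joint arm with a two-finger parallel gripper is mounted at the origin on a cart in front of the work surface, level with it; the furniture and walls round the work are solid. World frame = base frame: x ahead of the robot, y to its left, z up, the work surface at z = 0. Lengths are in m, angles in rad, forces in N, time in s.
With the tool pointing down it reaches from about 0.4 to 0.85 m from the base axis. Payload 10.4 kg.
Tool frame: the origin (TCP) lies on the mounting face of the last link; the fingertips stand 173 mm ahead of it and the grasp point (between the pads) lies 155 mm ahead of it (manip.tip_extent is the distance from the TCP to the fingertips, in m); z points along the fingers, y is the line along which they close (so a half turn about z gives the same grasp; the last joint's range is limited). The gripper opens to 85 mm and grips with 20 to 120 N. Pads are 22 mm wide; open, the fingers measure 114 mm over their backs; the gripper's body (76 mm by 85 mm) begins 54 mm behind the grasp point. The pads swing forward as they close: fully open they stand 13 mm farther back than shut.
Start: joints at [-1.37, 0.332, -0.065, 1.46, 0.022, 1.35, -0.088], TCP at [0.139, 0.609, 0.405] pointing down, gripper open.
Joint ranges: [-2.6, 2.6], [-0.5, 2.12], [-1.47, 1.34], [0.16, 2.42], [-1.27, 4.41], [0.06, 2.06], [-2.6, 2.6]. Speed limits (rad/s): [2.22, 2.22, 2.79, 2.79, 3.14, 3.14, 3.14].

INTERFACE

Orientations are given as a unit quaternion [x, y, z, w].
In Python, from workcell import manip gives the robot as it stands.
- The arm moves only by the tool move_arm, never from a script. Its argument "plan" is one flat list of numbers, 7 for each row, row after row: the turn, a rotation vector about the tool's x, y, z in rad, then the shift along the tool's x, y, z in m, then the finger opening in m, from 0 to 0.0854. In form: [ax, ay, az, dx, dy, dz, gripper, ax, ay, az, dx, dy, dz, gripper, ...]. A call has 1 to 12 rows; each row is the pose to reach, as a shift and turn from the pose commanded when the call began, along the tool's axes at that moment; what a row does not reach only later rows make up. A row lasts 1/8 s, in which the tool goes at most 62.5 mm and 10.7 degrees, less where a joint would pass 70% of its speed; a pose out of reach is approached as far as the arm can. A call with a gripper value outside its range is refused whole. The fingers move at their own pace and stop on an object; "squeeze" is the grip in N (left out, the last holds). Time passes only in rows, so rows that repeat a pose let the fingers close. It gives the time, the measured TCP pose, the force, the opening and the grip force at its end, in the units of the state.
- manip.get_obs(): the state, without advancing time (a new reading comes with each control period).
- manip.camera(name): name is "scene" or "top" or "wrist"; returns a dict with "color" (420x560x3 uint8, red, green, blue), "fx", "fy", "cx", "cy" (pixels), "dist" ([k1, k2, p1, p2, k3] as OpenCV has them; the pictures are not rectified), "cam_to_world" (4x4, takes a point from camera to world coordinates); the wrist camera has in their place "mount" (4x4, takes a point from camera to tool coordinates, whose origin is the TCP and whose axes are the flange's). Camera axes: x right, y down, z forward; pixel columns grow to the right and rows downward; lengths in m; the calibration is good to about 2 mm. A picture is of the moment at which its call begins: read the wrist's pose just before it. There is no depth.
- manip.hand_in(): hands the job in; it is judged then, once.
Trained networks look in a picture, given as the dict that the camera call returned (one of the last four; its "shot" number tells which), for a name from the list of things; names that differ only in an ending like _2 or _b are one class to them, and where a whole thing is asked for, a point or a joint stands for the part that bears it (a point fixed in the world has none). Each returns a list of dicts, best first, with "conf" (0 to 1); they miss things now and then, are a little off and sometimes report something else, mostly with a low value. They report only what shows in the picture. A call takes as long as a camera call. They do not tell look-alikes from the thing itself.
- manip.look_for(picture, label): "position" ([x, y, z] in m, in the coordinates of the camera as it stood for that picture, good to about 4 mm: the middle of the surface that is visible of it).
- manip.silhouettes(picture, label): "pixels" (420x560 bool, what is visible of it).
- manip.tip_of(picture, label): "position" ([x, y, z] in m, in the coordinates of the camera as it stood for that picture, good to about 4 mm: a listed point, or the origin of a listed thing).
The state is a dict: "clock": time; "joint_pos": joint angles; "joint_velocities": joint speeds; "tau": joint torques, N m; "position": TCP position; "ee_rot": TCP orientation; "ft_force": force on the tool from outside, world axes, zero at the start; "torque": the same for the moment, N m; "grip_width": opening from 0.0 (shut) to 1.0 (fully open); "grasp_force": force on a finger pad.
Only numpy, scipy, OpenCV 4.12 (cv2) and the standard library are available. Lean on these libraries where they do the work, as an engineer would, in place of code of your own. Each camera call takes 0.05 s, during which the arm holds its last target. There are 200 camera calls.

TASK

Hang the work lantern from the ring of the bench stand: bring the hook's nose in over the near bar of the ring from the front and push the hook down until the gate gives way and snaps shut behind the bar, then pull up on the lantern with about one kilogram to feel that the shut gate holds. Let it down again to hang plumb and free from the crook of the hook, and let go. The collar that carries the ring is only lightly clamped, so never load the ring with more than about three kilograms, and do not touch the soft cast pot behind.

Things in the scene. Friction and masses are not known exactly. Their poses are not given: they have to be found in the camera images.
- lantern_grip (a point): Work lantern, loose, upright, 0.23-0.35 kg: round body 62 mm across, 74 mm high, on it a snap hook of 9 mm steel, on top a black grip block 28 (x) x 14 (y) mm: grasp it across y. The point is in this block on the lantern's axis, 194 mm above its foot, 16 mm below the block's top, 18 mm above the steel. z up; x from the hook's back (gate hinge) to its nose.
- hook_crook (a point): Same axes. Inner top of the hook's crook, on the lantern's axis, 27 mm below the grip point. The crook is an arch open below, in the lantern's x-z plane, 26 mm wide inside (13 mm either side of the axis). An 8 mm bar seated in it has its centre 4 mm below this point; here the hung lantern bears.
- hook_nose (a point): Same axes. Lowest point of the hook's nose, a 9 mm round end, 17.5 mm to +x of the axis, 70 mm below the grip point. It must pass over the ring's near bar and then go down behind it, through the ring's opening. Below it, down to 106 mm below the grip point, the space on the +x side is free, so that the bar can come in there level, between the lantern's body and the nose.
- gate: Sprung gate, a 6 mm bar across the mouth of the hook. Origin: its hinge, 14 mm to -x of the axis, 65 mm below the grip point; x runs 26 mm to its free end at the nose. Shut, x is parallel to the lantern's x, against a stop; it opens upward into the crook, to 1.5 rad. It starts at 3 N and takes 6 to 9 N of pressing; the spring shuts it.
- gate_end (a point): Free end of the gate. Bar centre below the grip point (mm): 72 when it first meets the shut gate from below, 40 to 47 when it slips past this end and the gate snaps shut, 31 in the top of the crook; 58 when, caught inside, it bears on the shut gate from above.
- stand: Stand screwed to the bench: plate 165 x 110 x 10 mm, a post, on it a grey collar with a level D-ring of 8 mm steel bar. Origin on the bench, plumb under the middle of the ring's near bar; z up, x level to the post. The near bar runs along y, 28 mm straight; its centre is 200 to 220 mm above the bench: the collar's height is not measured, feel for it. The lantern's x must point as this x.
- post_top (a point): Middle of the top of the stand's post, 16 mm thick, 252 mm high, 80 mm to the stand's +x of the near bar. The ring's opening between bar and post is 30 mm wide in y and reaches from 4 to 40 mm behind the bar's centre. The ring sits in a rubber bush: its near bar gives about 1 mm up or down for each 5 N.
- pot_cast: Soft brown cast pot, 176 mm across, 106 mm high, on a white plaster mould base 41 mm high and 250 mm across, behind the work. Origin at the middle of its underside. Not to be touched.
There are look-alikes about, which are no part of the job. What is shaped like the part that bears lantern_grip but orange is not meant.

How it is judged:
On the way, in this order (a step that is already met when the one before it is completed fails the run):
1. the gate is pushed well open by the ring (angle between the x axis of gate and the x axis of lantern_grip, either way round above 0.6 rad and contact force between gate and stand above 0.5 N and x of lantern_grip in the frame of stand between -0.02 and 0.02 m and y of lantern_grip in the frame of stand between -0.02 and 0.02 m).
2. the gate has snapped shut with the bar inside the hook (angle between the x axis of gate and the x axis of lantern_grip, either way round below 0.15 rad and contact force between gate and stand below 0.5 N and z of lantern_grip in the frame of stand below 0.27 m and x of lantern_grip in the frame of stand between -0.02 and 0.02 m and y of lantern_grip in the frame of stand between -0.02 and 0.02 m), for 0.1 s.
3. a pull up on the lantern loads the shut gate with at least 5 N (angle between the x axis of gate and the x axis of lantern_grip, either way round below 0.15 rad and contact force between gate and stand above 5 N), for 0.2 s.
At the end, for the whole second after the job is handed in: The lantern hangs at rest from the ring's near bar by the crook of its hook: on the bar's middle within 15 mm along x and 20 mm along y, upright within 0.15 rad, slower than 50 mm/s, its weight on the ring, the gate shut (within 0.15 rad) with no load on it (angle between the x axis of gate and the x axis of lantern_grip, either way round below 0.15 rad and contact force between gate and stand below 0.5 N and contact force between lantern and stand above 1 N and angle between lantern_grip's own z axis and vertical below 0.15 rad and linear speed of lantern below 0.05 m/s and x of lantern_grip in the frame of stand between -0.015 and 0.015 m and y of lantern_grip in the frame of stand between -0.02 and 0.02 m and z of lantern_grip in the frame of stand between 0.222 and 0.26 m); the robot touches nothing.
It fails at once if the ring is loaded with more than 30 N (contact force between lantern and stand above 30 N).
It fails at once if the soft cast pot is touched (more than 2 N) (contact force between pot_cast and anything else above 2 N).
It also fails if it takes over 67 s, if anything falls off the work surface, if the arm or the gripper's body presses on something with over 40 N, if the wrist force passes 120 N, or if a joint passes its speed limit or range.

## Working session

There is one attempt and no reset: what is moved stays moved. The work goes in short steps, Python scripts to look and compute and a tool call to move; the robot and the scene stay as the last step left them, time stands still between calls to the robot, and variables do not carry over. Pictures are saved under pics/ and viewed, at most 10 in all, crops included, and the job is handed in when it is done.

Besides the shell and the picture viewer there is one more tool, called after ">>>" as name(argument=value, ...), one argument or row to a line, values as JSON. move_arm: Moves the arm, as the interface text tells. Its arguments: {"type":"object","properties":{"plan":{"type":"array","items":{"type":"number"}},"squeeze":{"type":"number"}},"required":["plan"]}

```bash
mkdir -p pics
cat > h.py <<'E'
import numpy as np, cv2
from scipy.spatial.transform import Rotation as R
from workcell import manip
def tw(o):
    T=np.eye(4);T[:3,:3]=R.from_quat(o["ee_rot"]).as_matrix();T[:3,3]=o["position"];return T
def shot(n):
    o=manip.get_obs();p=manip.camera(n)
    p["T"]=p["cam_to_world"] if n!="wrist" else tw(o)@np.array(p["mount"])
    p["T"]=np.array(p["T"]);return p
def world(p,x): return p["T"][:3,:3]@np.array(x)+p["T"][:3,3]
def px(p,X):
    Ti=np.linalg.inv(p["T"]);K=np.array([[p["fx"],0,p["cx"]],[0,p["fy"],p["cy"]],[0,0,1.]])
    return cv2.projectPoints(np.array(X,float).reshape(-1,1,3),cv2.Rodrigues(Ti[:3,:3])[0],Ti[:3,3],K,np.array(p["dist"],float))[0][:,0]
def save(p,f): cv2.imwrite("pics/"+f,p["color"][:,:,::-1])
E
python3 - <<'E'
from h import *
np.set_printoptions(precision=4,suppress=True)
o=manip.get_obs();print({k:np.round(v,3) for k,v in o.items()})
ims=[]
for n in ["scene","top"]:
    p=shot(n);ims.append(p["color"]);print(n,p["T"][:3,3],p["T"][:3,2])
    for l in ["lantern_grip","hook_crook","hook_nose","gate","gate_end","stand","post_top","pot_cast"]:
        for d in manip.tip_of(p,l)[:3]:
            w=world(p,d["position"]);print(" ",l,round(d["conf"],2),w,px(p,w)[0].round())
    save(p,n+"0.png")
E
```

```text
{'clock': np.float64(0.0), 'joint_pos': array([-1.37 ,  0.333, -0.065,  1.461,  0.022,  1.35 , -0.089]), 'joint_velocities': array([-0.001,  0.001,  0.   , -0.001,  0.   , -0.001,  0.001]), 'tau': array([ -0.001, -62.544,   0.049, -39.161,   0.016,   0.01 ,  -0.   ]), 'position': array([0.139, 0.609, 0.404]), 'ee_rot': array([ 0.112,  0.994, -0.001, -0.   ]), 'ft_force': array([-0.196, -0.014,  0.11 ]), 'torque': array([0.028, 0.014, 0.007]), 'grasp_force': np.float64(0.0), 'grip_width': np.float64(1.003)}
scene [ 0.0313 -0.7941  0.5916] [ 0.5471  0.7416 -0.3881]
  lantern_grip 0.75 [ 0.4901 -0.2126  0.1923] [287. 256.]
  lantern_grip 0.71 [ 0.6154 -0.2221  0.1931] [337. 242.]
  hook_crook 0.88 [ 0.4906 -0.2152  0.1644] [288. 269.]
  hook_crook 0.73 [ 0.6136 -0.2236  0.1633] [336. 254.]
  hook_crook 0.51 [ 0.779  -0.0037  0.0382] [322. 248.]
  hook_nose 0.94 [ 0.5079 -0.2144  0.1196] [294. 285.]
  hook_nose 0.74 [ 0.6    -0.224   0.1253] [330. 272.]
  gate 0.56 [ 0.6254 -0.225   0.124 ] [339. 269.]
  gate 0.48 [ 0.4818 -0.2037  0.1256] [281. 284.]
  gate_end 0.5 [ 0.4995 -0.2153  0.1
[... 330 characters left out ...]
2]
  lantern_grip 0.68 [ 0.6212 -0.2215  0.1885] [378. 222.]
  lantern_grip 0.63 [ 0.49  -0.208  0.194] [373. 277.]
  hook_crook 0.81 [ 0.4884 -0.2068  0.17  ] [370. 277.]
  hook_crook 0.61 [ 0.6159 -0.2241  0.1685] [377. 225.]
  hook_nose 0.93 [ 0.5101 -0.218   0.1241] [371. 268.]
  hook_nose 0.73 [ 0.5972 -0.2249  0.1253] [374. 234.]
  gate 0.51 [ 0.4841 -0.2043  0.1283] [366. 278.]
  gate 0.44 [ 0.6326 -0.2235  0.1309] [374. 220.]
  gate_end 0.53 [ 0.6027 -0.2222  0.1276] [373. 231.]
  gate_end 0.46 [ 0.5064 -0.2123  0.1322] [370. 269.]
  stand 0.97 [ 0.5349  0.1918 -0.0023] [219. 255.]
  post_top 0.8 [0.616  0.2003 0.2506] [197. 218.]
  pot_cast 0.64 [ 0.7817 -0.003   0.0424] [289. 168.]
```

View pics/scene0.png

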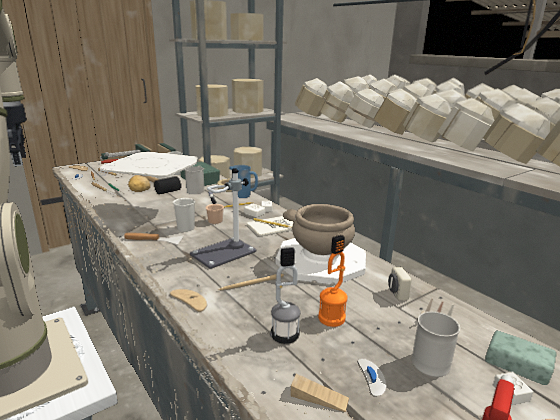

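View pics/top0.png

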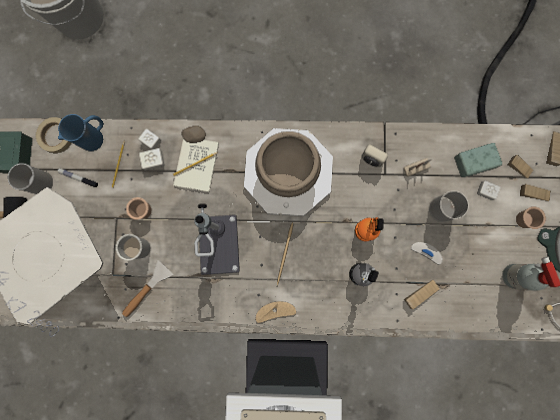

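The grey lantern with the black grip (scene px 287,256; top px 373,277) is the job. The orange one at (337,242) is the look-alike. The stand is at top px (205,245) and the pot behind at (289,168). The network points fit the given heights and sizes, so I'll go above the lantern next.

```bash
cat >> h.py <<'E'
def rel(pos,yaw,o=None):
    "rotvec+shift in tool axes to TCP pos, tool pointing down, tool x at yaw"
    o=o or manip.get_obs();T=tw(o)
    c,s=np.cos(yaw),np.sin(yaw);Rt=np.array([[c,s,0],[s,-c,0],[0,0,-1.]])
    return np.round(np.r_[R.from_matrix(T[:3,:3].T@Rt).as_rotvec(),T[:3,:3].T@(np.array(pos)-T[:3,3])],4)
E
python3 - <<'E'
from h import *
o=manip.get_obs();print(tw(o)[:3,:3].round(3))
y=np.pi-0.2
for q in [(.38,.35,.5),(.46,.1,.5),(.47,-.21,.48)]: print(rel(q,y))
p=shot("wrist");print(np.round(p["mount"],3))
E
```

```text
[[-0.975  0.222 -0.   ]
 [ 0.222  0.975  0.   ]
 [ 0.     0.    -1.   ]]
[ 1.000e-04 -0.000e+00 -2.380e-02 -2.929e-01 -1.994e-01 -9.530e-02]
[ 1.000e-04 -0.000e+00 -2.380e-02 -4.263e-01 -4.254e-01 -9.530e-02]
[ 1.000e-04 -0.000e+00 -2.380e-02 -5.049e-01 -7.254e-01 -7.530e-02]
[[ 0.001 -0.954 -0.299  0.077]
 [ 1.     0.001  0.    -0.   ]
 [ 0.    -0.299  0.954  0.031]
 [ 0.     0.     0.     1.   ]]
```

>>> move_arm(
  plan=[0,0,0,-0.06,-0.04,-0.05,0.085,0,0,0,-0.12,-0.08,-0.095,0.085,0,0,0,-0.18,-0.12,-0.095,0.085,0,0,0,-0.24,-0.16,-0.095,0.085,0,0,0,-0.29,-0.2,-0.095,0.085,0,0,-0.024,-0.32,-0.25,-0.095,0.085,0,0,-0.024,-0.35,-0.3,-0.095,0.085,0,0,-0.024,-0.38,-0.35,-0.095,0.085,0,0,-0.024,-0.41,-0.4,-0.095,0.085,0,0,-0.024,-0.43,-0.45,-0.095,0.085,0,0,-0.024,-0.44,-0.51,-0.095,0.085,0,0,-0.024,-0.455,-0.57,-0.09,0.085],
)

```text
clock: 2.45
position: [0.4547, -0.019, 0.4966]
ee_rot: [0.1, 0.995, 0.0, 0.0]
ft_force: [2.0, 0.0, 0.5]
grip_width: 0.997
grasp_force: 0.0
```

Run:
```python
from h import *
o=manip.get_obs();print(o["clock"],o["position"],o["joint_pos"].round(2))
print(rel((.45,-.21,.48),np.pi-.2))
```

```text
2.45 [ 0.45469771 -0.01896609  0.49664112] [-0.66 -0.13  0.55  1.76  0.07  1.5   1.25]
[ 0.0008  0.0009  0.     -0.0333 -0.1882  0.0165]
```

>>> move_arm(
  plan=[0,0,0,-0.01,-0.06,0.005,0.085,0,0,0,-0.02,-0.12,0.01,0.085,0,0,0,-0.033,-0.188,0.016,0.085,0,0,0,-0.033,-0.188,0.016,0.085,0,0,0,-0.033,-0.188,0.016,0.085],
)

```text
clock: 3.08
position: [0.45, -0.2075, 0.4803]
ee_rot: [0.1, 0.995, 0.0, -0.0]
ft_force: [0.2, 0.9, -0.1]
grip_width: 0.997
grasp_force: 0.0
```

```bash
cat > look.py <<'E'
from h import *
import sys
np.set_printoptions(precision=4,suppress=True)
p=shot("wrist");o=manip.get_obs();print(o["clock"],o["position"],o["joint_pos"].round(2))
for l in sys.argv[2:]:
    for d in manip.tip_of(p,l)[:2]:
        w=world(p,d["position"]);print(" ",l,round(d["conf"],2),w,px(p,w)[0].round())
save(p,sys.argv[1])
E
python3 look.py w1.png lantern_grip hook_crook hook_nose gate gate_end
```

```text
3.125 [ 0.4503 -0.2066  0.4803] [-0.49 -0.03  0.83  1.71  0.02  1.46  1.7 ]
  lantern_grip 0.83 [ 0.6134 -0.2257  0.1899] [300. 357.]
  lantern_grip 0.67 [ 0.4898 -0.2066  0.1933] [295. 245.]
  hook_crook 0.88 [ 0.4878 -0.2101  0.1671] [291. 232.]
  hook_crook 0.78 [ 0.6162 -0.219   0.165 ] [305. 340.]
  hook_nose 0.93 [ 0.5087 -0.2147  0.1213] [290. 235.]
  hook_nose 0.63 [ 0.593  -0.2225  0.1236] [297. 301.]
  gate 0.53 [ 0.6294 -0.2255  0.1294] [300. 329.]
  gate 0.48 [ 0.478  -0.2066  0.1288] [291. 210.]
  gate_end 0.61 [ 0.5067 -0.219   0.1258] [285. 235.]
```

View pics/w1.png

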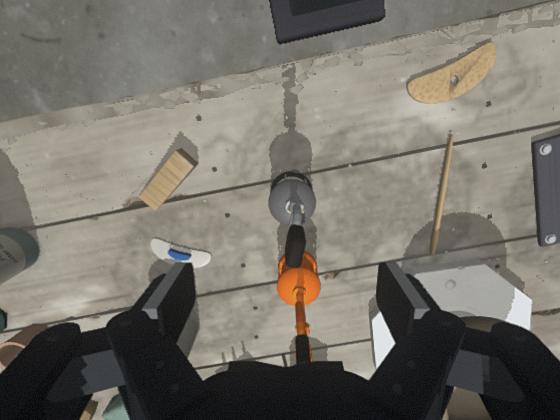

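The wrist view confirms it: grey lantern at px (293,200), with its black block at (296,245) and the orange one behind at (300,290). The fingers will straddle the block in y with no obstruction.

```bash
python3 -c "
from h import *
print(rel((.490,-.2085,.43),np.pi-.3));print(rel((.490,-.2085,.354),np.pi-.3))"
```

```text
[ 4.000e-04  1.000e-04  1.021e-01 -3.930e-02  5.900e-03  5.040e-02]
[ 4.000e-04  1.000e-04  1.021e-01 -3.930e-02  5.900e-03  1.264e-01]
```

>>> move_arm(
  plan=[0,0,0.05,-0.02,0.003,0.025,0.085,0,0,0.102,-0.039,0.006,0.05,0.085,0,0,0.102,-0.039,0.006,0.05,0.085,0,0,0.102,-0.039,0.006,0.05,0.085],
)

```text
clock: 3.88
position: [0.4891, -0.2095, 0.4311]
ee_rot: [0.15, 0.989, -0.0, 0.0]
ft_force: [0.4, 0.2, 0.5]
grip_width: 0.995
grasp_force: 0.0
```

```bash
python3 look.py w2.png lantern_grip hook_crook hook_nose gate
python3 - <<'E'
from h import *
im=cv2.imread("pics/w2.png")[60:380,130:430];cv2.imwrite("pics/w2c.png",cv2.resize(im,None,fx=2,fy=1.85))
E
```

```text
3.925 [ 0.489  -0.2097  0.4314] [-0.46  0.13  0.86  1.7  -0.1   1.36  1.69]
  lantern_grip 0.8 [ 0.614  -0.2212  0.1935] [317. 365.]
  lantern_grip 0.57 [ 0.4864 -0.2077  0.1962] [287. 220.]
  hook_crook 0.72 [ 0.4878 -0.2105  0.1672] [284. 210.]
  hook_crook 0.72 [ 0.616  -0.2238  0.1672] [312. 344.]
  hook_nose 0.82 [ 0.5103 -0.2156  0.1238] [286. 219.]
  hook_nose 0.7 [ 0.593  -0.2209  0.1247] [305. 295.]
  gate 0.54 [ 0.6294 -0.2241  0.1292] [313. 328.]
  gate 0.53 [ 0.48   -0.2048  0.131 ] [288. 187.]
```

View pics/w2c.png

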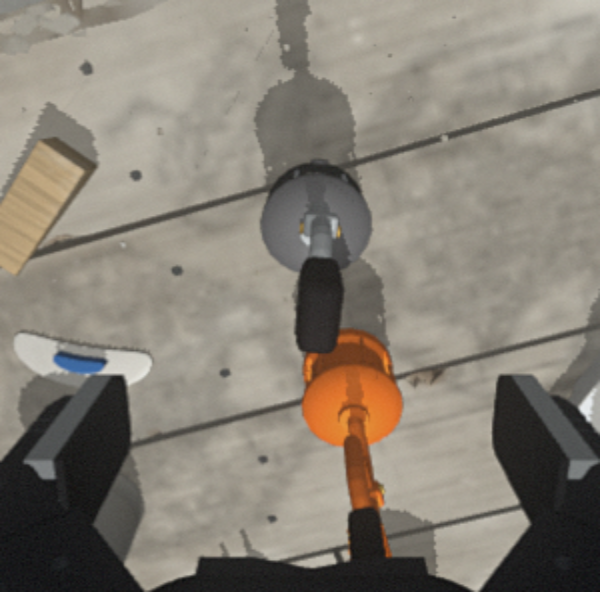

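The block sits midway between the fingers at px (318,305) in the crop, turned slightly more clockwise, so I'll take a yaw of -0.34. Next I descend and grasp.

>>> move_arm(
  plan=[0,0,0.02,0,0,0.025,0.085,0,0,0.04,0,0.001,0.055,0.085,0,0,0.04,0,0.001,0.076,0.085,0,0,0.04,0,0.001,0.076,0.03,0,0,0.04,0,0.001,0.076,0.005,0,0,0.04,0,0.001,0.076,0.005,0,0,0.04,0,0.001,0.076,0.005,0,0,0.04,0,0.001,0.076,0.005,0,0,0.04,0,0.001,0.076,0.005],
  squeeze=50,
)

```text
clock: 5.25
position: [0.49, -0.2084, 0.3551]
ee_rot: [0.17, 0.985, 0.0, 0.001]
ft_force: [-1.2, 1.9, 7.1]
grip_width: 0.158
grasp_force: 49.5
```

Run:
```python
from h import *
o=manip.get_obs();print(o["clock"],o["position"],o["grip_width"],o["grasp_force"],o["ft_force"],o["joint_pos"].round(2))
for q,y in [((.489,-.209,.45),-.34),((.46,-.1,.53),-.1),((.42,.17,.50),.11)]: print(rel(q,np.pi+y))
```

```text
5.25 [ 0.48997815 -0.20841424  0.35507765] 0.15815338545499752 49.52855587005615 [-1.1889147   1.88857354  7.06705804] [-0.44  0.2   0.86  1.81 -0.16  1.2   1.7 ]
[ 0.0007  0.0011 -0.0016  0.0006 -0.0008 -0.0949]
[ 0.0006  0.0012 -0.2416  0.0644  0.0922 -0.1749]
[ 0.0005  0.0013 -0.4516  0.1925  0.3332 -0.1449]
```

Run:
```python
from h import *
for q,y in [((.47,-.15,.459),-.2),((.435,.1785,.459),.115)]: print(rel(q,np.pi+y))
```

```text
[ 0.0006  0.0012 -0.1416  0.0383  0.0484 -0.1039]
[ 0.0005  0.0013 -0.4566  0.1813  0.3462 -0.1039]
```

>>> move_arm(
  plan=[0,0,0,0,0,-0.04,0.005,0,0,0,0,0,-0.09,0.005,0,0,-0.06,0.01,0.02,-0.104,0.005,0,0,-0.14,0.04,0.06,-0.104,0.005,0,0,-0.2,0.06,0.1,-0.104,0.005,0,0,-0.26,0.085,0.15,-0.104,0.005,0,0,-0.32,0.11,0.2,-0.104,0.005,0,0,-0.38,0.135,0.25,-0.104,0.005,0,0,-0.42,0.155,0.3,-0.104,0.005,0,0,-0.456,0.18,0.345,-0.104,0.005,0,0,-0.456,0.18,0.345,-0.104,0.005,0,0,-0.456,0.18,0.345,-0.104,0.005],
)

```text
clock: 6.75
position: [0.4358, 0.1764, 0.4579]
ee_rot: [-0.057, 0.998, -0.0, -0.0]
ft_force: [-0.3, -1.4, -3.5]
grip_width: 0.153
grasp_force: 49.6
```

```bash
python3 look.py w3.png stand post_top
python3 - <<'E'
from h import *
np.set_printoptions(precision=4,suppress=True)
o=manip.get_obs();print(o["grip_width"],o["ft_force"],o["ee_rot"])
print("rel",rel((.435,.1785,.459),np.pi+.115))
for n in ["scene","top"]:
    p=shot(n);save(p,n+"1.png")
    for l in ["lantern_grip","hook_nose","gate","stand","post_top"]:
        for d in manip.tip_of(p,l)[:3]:
            w=world(p,d["position"])
            if d["conf"]>.3 and w[1]>0: print(n,l,round(d["conf"],2),w,px(p,w)[0].round())
E
```

```text
6.8 [0.4359 0.1759 0.4581] [-0.91 -0.06  0.41  1.79  0.03  1.41  1.18]
  stand 0.63 [0.532 0.192 0.002] [288. 233.]
0.15643225067761227 [ 0.4386  0.0846 -3.2691] [-0.056   0.9984  0.     -0.    ]
rel [ 0.0001 -0.0001 -0.0029  0.0007  0.0029 -0.0007]
scene lantern_grip 0.94 [0.4379 0.1749 0.2944] [178. 164.]
scene hook_nose 0.89 [0.4559 0.1766 0.2234] [186. 189.]
scene gate 0.57 [0.4246 0.1745 0.2281] [175. 190.]
scene gate 0.54 [0.5335 0.1909 0.0001] [213. 255.]
scene stand 0.73 [ 0.5313  0.1902 -0.0031] [213. 256.]
scene post_top 0.98 [0.6115 0.1979 0.2486] [234. 168.]
top lantern_grip 0.55 [0.434  0.178  0.2984] [199. 301.]
top hook_nose 0.84 [0.4559 0.1781 0.2301] [206. 289.]
top hook_nose 0.48 [0.4357 0.1755 0.2716] [203. 299.]
top stand 0.67 [ 0.532   0.1914 -0.0031] [219. 256.]
top post_top 0.69 [0.6155 0.1964 0.2493] [199. 218.]
```

Run:
```python
import cv2,numpy as np
a=cv2.imread("pics/scene1.png")[130:290,130:290];b=cv2.imread("pics/w3.png")
a=cv2.resize(a,(400,400),interpolation=cv2.INTER_CUBIC);b=cv2.resize(b[120:420,130:430],(400,400))
cv2.imwrite("pics/m1.png",np.hstack([a,b]))
```

```text
(no output)
```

View pics/m1.png

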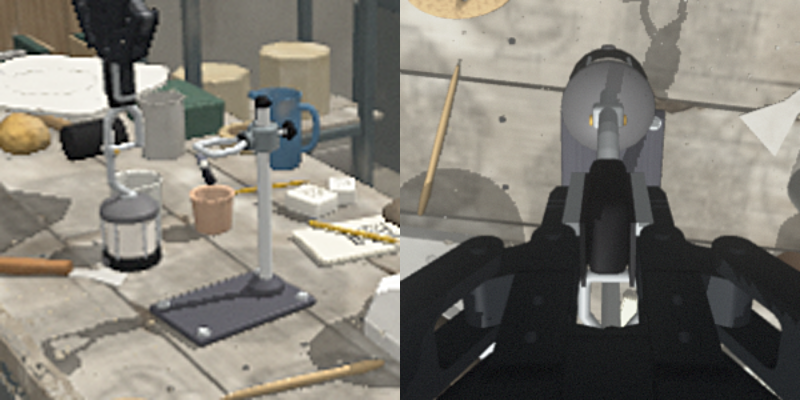

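Run:
```python
from h import *
p=shot("scene");q=shot("wrist");t=shot("top")
o=np.array([.533,.191]);ex=np.array([np.cos(.105),np.sin(.105)]);ey=np.array([-ex[1],ex[0]])
for z in(.20,.21,.22):
  for y in(-.014,.014):
    w=np.r_[o+y*ey,z];a=px(p,w)[0];b=px(q,w)[0];c=px(t,w)[0]
    print(z,y,((a-130)*2.5).round(),((b-[130,120])*4/3+[400,0]).round(),c.round())
im=cv2.resize(p["color"][165:225,190:260],(560,480),interpolation=cv2.INTER_CUBIC)
t2=cv2.resize(t["color"][200:280,180:240],(240,320),interpolation=cv2.INTER_CUBIC)
c=np.zeros((480,800,3),np.uint8);c[:,:560]=im;c[:320,560:]=t2
cv2.imwrite("pics/m2.png",c[:,:,::-1])
```

```text
0.2 -0.014 [208. 155.] [589. 270.] [210. 254.]
0.2 0.014 [194. 148.] [633. 270.] [199. 255.]
0.21 -0.014 [208. 146.] [589. 281.] [210. 254.]
0.21 0.014 [194. 139.] [634. 281.] [198. 255.]
0.22 -0.014 [208. 137.] [588. 292.] [209. 254.]
0.22 0.014 [193. 131.] [635. 292.] [197. 255.]
```

View pics/m2.png

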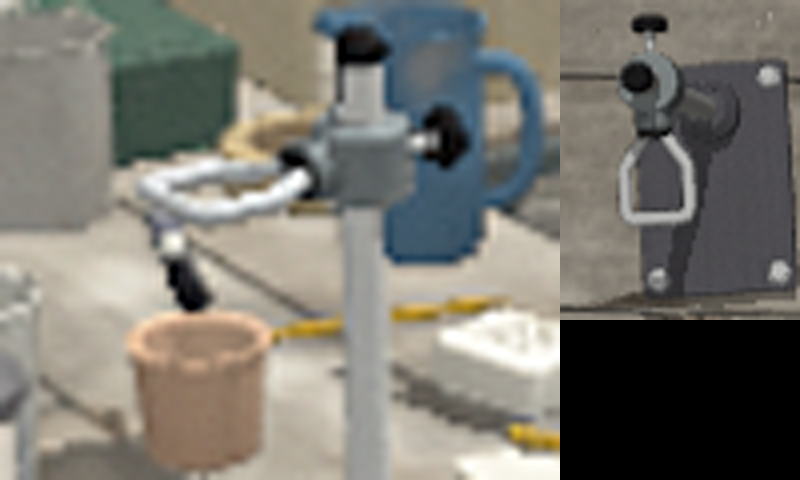

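The ring's near bar is at scene px (208,187)–(211,191). Projection there fits a bar height of about 0.203–0.205 m, and the top view agrees with the stand's x/y. Next I come in level with the bar about 90 mm below the grip.

Run:
```python
from h import *
print(rel((.5312,.191,.455),np.pi+.108))
```

```text
[ 0.0001 -0.      0.0062 -0.0965  0.0031  0.0033]
```

>>> move_arm(
  plan=[0,0,0.006,-0.015,0.003,0.003,0.005,0,0,0.006,-0.035,0.003,0.003,0.005,0,0,0.006,-0.055,0.003,0.003,0.005,0,0,0.006,-0.065,0.003,0.003,0.005,0,0,0.006,-0.071,0.003,0.003,0.005,0,0,0.006,-0.076,0.003,0.003,0.005,0,0,0.006,-0.081,0.003,0.003,0.005,0,0,0.006,-0.086,0.003,0.003,0.005,0,0,0.006,-0.091,0.003,0.003,0.005,0,0,0.006,-0.0965,0.003,0.003,0.005,0,0,0.006,-0.0965,0.003,0.003,0.005],
)

```text
clock: 9.02
position: [0.5316, 0.1909, 0.4552]
ee_rot: [-0.054, 0.999, -0.0, -0.0]
ft_force: [-1.0, -0.2, -2.7]
grip_width: 0.156
grasp_force: 49.6
```

Run:
```python
from h import *
np.set_printoptions(precision=4,suppress=True)
o=manip.get_obs();print(o["clock"],o["position"],o["ft_force"],o["torque"],R.from_quat(o["ee_rot"]).as_matrix()[:,0])
acc=[]
for n in ["scene","top"]:
    p=shot(n);acc.append(p)
    for l in ["lantern_grip","hook_nose","hook_crook","gate","stand","post_top"]:
        for d in manip.tip_of(p,l)[:3]:
            w=world(p,d["position"])
            if d["conf"]>.3 and w[1]>0: print(n,l,round(d["conf"],2),w)
c=np.zeros((480,800,3),np.uint8)
c[:,:440]=cv2.resize(acc[0]["color"][145:241,180:268],(440,480),interpolation=cv2.INTER_CUBIC)
c[:,440:]=cv2.resize(acc[1]["color"][200:296,170:242],(360,480),interpolation=cv2.INTER_CUBIC)
cv2.imwrite("pics/m3.png",c[:,:,::-1])
```

```text
9.025 [0.5316 0.1909 0.4552] [-1.0098 -0.2455 -2.7157] [0.0187 0.1028 0.0211] [-0.9942 -0.1078  0.0001]
scene lantern_grip 0.96 [0.5347 0.1885 0.287 ]
scene hook_nose 0.56 [0.5513 0.1955 0.2217]
scene hook_nose 0.45 [ 0.5305  0.1925 -0.0019]
scene hook_crook 0.75 [0.5346 0.1831 0.2668]
scene stand 0.56 [ 0.5304  0.1898 -0.0046]
scene post_top 0.86 [0.6117 0.1965 0.2473]
top lantern_grip 0.71 [0.5289 0.1928 0.2953]
top hook_nose 0.53 [0.5488 0.1923 0.2248]
top hook_crook 0.8 [0.5325 0.1901 0.2683]
top gate 0.57 [0.5514 0.1929 0.2267]
top stand 0.7 [ 0.5319  0.192  -0.0018]
top post_top 0.58 [0.6138 0.1962 0.2513]
```

View pics/m3.png

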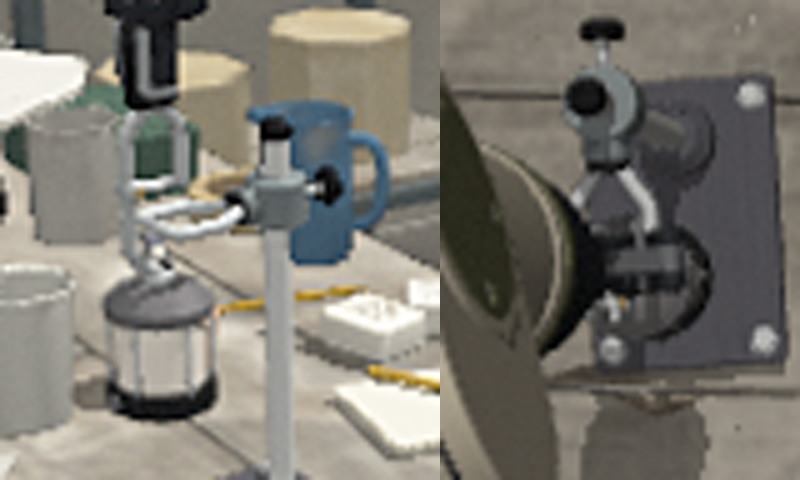

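The gate is level at crop px (155,185). The ring passes below it, between the nose and the body, with about 15 mm clear. Next I push down in stages.

>>> move_arm(
  plan=[0,0,0,0,0,0.005,0.005,0,0,0,0,0,0.01,0.005,0,0,0,0,0,0.015,0.005,0,0,0,0,0,0.02,0.005,0,0,0,0,0,0.02,0.005],
)

```text
clock: 10.35
position: [0.5312, 0.1909, 0.4354]
ee_rot: [-0.054, 0.999, 0.0, -0.0]
ft_force: [-1.7, -0.6, 2.3]
grip_width: 0.151
grasp_force: 50.5
```

>>> move_arm(
  plan=[0,0,0,0,0,0.003,0.005,0,0,0,0,0,0.006,0.005,0,0,0,0,0,0.006,0.005],
)

```text
clock: 10.72
position: [0.5313, 0.1909, 0.4294]
ee_rot: [-0.054, 0.999, 0.0, 0.0]
ft_force: [-2.9, -0.9, 5.0]
grip_width: 0.156
grasp_force: 50.7
```

>>> move_arm(
  plan=[0,0,0,0,0,0.003,0.005,0,0,0,0,0,0.006,0.005,0,0,0,0,0,0.006,0.005],
)

```text
clock: 11.1
position: [0.5313, 0.191, 0.4237]
ee_rot: [-0.054, 0.999, 0.0, 0.0]
ft_force: [-3.5, 0.5, 5.8]
grip_width: 0.151
grasp_force: 51.0
```

>>> move_arm(
  plan=[0,0,0,0,0,0.003,0.005,0,0,0,0,0,0.006,0.005,0,0,0,0,0,0.006,0.005],
)

```text
clock: 11.48
position: [0.5309, 0.1911, 0.4171]
ee_rot: [-0.054, 0.999, 0.0, -0.001]
ft_force: [-6.2, -0.9, 4.0]
grip_width: 0.157
grasp_force: 50.7
```

>>> move_arm(
  plan=[0,0,0,0,0,0.003,0.005,0,0,0,0,0,0.006,0.005,0,0,0,0,0,0.006,0.005],
)

```text
clock: 11.85
position: [0.5308, 0.191, 0.4106]
ee_rot: [-0.054, 0.999, -0.0, -0.001]
ft_force: [-6.1, 0.6, 0.9]
grip_width: 0.15
grasp_force: 50.4
```

>>> move_arm(
  plan=[0,0,0,0,0,0.002,0.005,0,0,0,0,0,0.004,0.005,0,0,0,0,0,0.004,0.005],
)

```text
clock: 12.22
position: [0.5307, 0.191, 0.4063]
ee_rot: [-0.054, 0.999, -0.0, -0.001]
ft_force: [-6.7, -0.4, -0.4]
grip_width: 0.155
grasp_force: 50.2
```

>>> move_arm(
  plan=[0,0,0,0,0,0.002,0.005,0,0,0,0,0,0.003,0.005,0,0,0,0,0,0.003,0.005],
)

```text
clock: 12.6
position: [0.5314, 0.1908, 0.4038]
ee_rot: [-0.054, 0.999, -0.0, 0.0]
ft_force: [0.6, 0.3, -3.7]
grip_width: 0.156
grasp_force: 49.7
```

>>> move_arm(
  plan=[0,0,0,0,0,0.002,0.005,0,0,0,0,0,0.003,0.005,0,0,0,0,0,0.003,0.005],
)

```text
clock: 12.98
position: [0.5313, 0.1909, 0.4013]
ee_rot: [-0.054, 0.999, 0.0, 0.0]
ft_force: [-0.5, 0.4, -3.0]
grip_width: 0.157
grasp_force: 49.7
```

The forces are back to baseline, so the gate has snapped shut. Now I pull up to test it.

>>> move_arm(
  plan=[0,0,0,0,0,-0.005,0.005,0,0,0,0,0,-0.01,0.005,0,0,0,0,0,-0.015,0.005,0,0,0,0,0,-0.019,0.005,0,0,0,0,0,-0.02,0.005,0,0,0,0,0,-0.02,0.005],
)

```text
clock: 13.72
position: [0.5312, 0.1909, 0.4213]
ee_rot: [-0.054, 0.999, 0.0, -0.0]
ft_force: [0.1, 0.0, -2.6]
grip_width: 0.155
grasp_force: 49.7
```

>>> move_arm(
  plan=[0,0,0,0,0,-0.001,0.005,0,0,0,0,0,-0.002,0.005,0,0,0,0,0,-0.002,0.005],
)

```text
clock: 14.1
position: [0.5313, 0.1909, 0.4234]
ee_rot: [-0.054, 0.999, 0.0, 0.0]
ft_force: [-0.1, -0.5, -3.5]
grip_width: 0.156
grasp_force: 49.7
```

>>> move_arm(
  plan=[0,0,0,0,0,-0.001,0.005,0,0,0,0,0,-0.0015,0.005,0,0,0,0,0,-0.0015,0.005],
)

```text
clock: 14.48
position: [0.5312, 0.1909, 0.4246]
ee_rot: [-0.054, 0.999, -0.0, -0.0]
ft_force: [0.0, -0.1, -6.3]
grip_width: 0.153
grasp_force: 49.4
```

>>> move_arm(
  plan=[0,0,0,0,0,-0.0007,0.005,0,0,0,0,0,-0.0015,0.005,0,0,0,0,0,-0.0015,0.005,0,0,0,0,0,-0.0015,0.005],
)

```text
clock: 14.98
position: [0.5312, 0.1909, 0.426]
ee_rot: [-0.054, 0.999, -0.0, -0.0]
ft_force: [1.1, -0.2, -11.2]
grip_width: 0.157
grasp_force: 48.7
```

>>> move_arm(
  plan=[0,0,0,0,0,-0.0004,0.005,0,0,0,0,0,-0.0004,0.005,0,0,0,0,0,-0.0004,0.005,0,0,0,0,0,-0.0004,0.005],
)

```text
clock: 15.48
position: [0.5312, 0.1909, 0.4266]
ee_rot: [-0.054, 0.999, -0.0, -0.0]
ft_force: [1.3, -0.3, -14.6]
grip_width: 0.156
grasp_force: 48.7
```

The gate held about 11 N. Now I let the lantern down onto the crook.

>>> move_arm(
  plan=[0,0,0,0,0,0.004,0.005,0,0,0,0,0,0.009,0.005,0,0,0,0,0,0.014,0.005,0,0,0,0,0,0.019,0.005,0,0,0,0,0,0.024,0.005,0,0,0,0,0,0.027,0.005,0,0,0,0,0,0.027,0.005],
)

```text
clock: 16.35
position: [0.5312, 0.1909, 0.3995]
ee_rot: [-0.054, 0.999, -0.0, -0.0]
ft_force: [-0.5, 0.5, -2.7]
grip_width: 0.154
grasp_force: 50.0
```

>>> move_arm(
  plan=[0,0,0,0,0,0.0015,0.005,0,0,0,0,0,0.0015,0.005,0,0,0,0,0,0.0015,0.005],
)

```text
clock: 16.73
position: [0.5313, 0.1909, 0.3983]
ee_rot: [-0.054, 0.999, 0.0, 0.0]
ft_force: [1.0, -0.6, -2.6]
grip_width: 0.155
grasp_force: 50.0
```

>>> move_arm(
  plan=[0,0,0,0,0,0.0015,0.005,0,0,0,0,0,0.0015,0.005,0,0,0,0,0,0.0015,0.005],
)

```text
clock: 17.1
position: [0.5313, 0.1909, 0.3968]
ee_rot: [-0.054, 0.999, 0.0, 0.0]
ft_force: [0.1, -0.3, -3.1]
grip_width: 0.155
grasp_force: 50.0
```

>>> move_arm(
  plan=[0,0,0,0,0,0.001,0.005,0,0,0,0,0,0.001,0.005,0,0,0,0,0,0.001,0.005],
)

```text
clock: 17.48
position: [0.5313, 0.1909, 0.3959]
ee_rot: [-0.054, 0.999, 0.0, 0.0]
ft_force: [-0.2, 0.9, 0.1]
grip_width: 0.157
grasp_force: 50.4
```

The ring now carries the weight, with no side force. Release.

>>> move_arm(
  plan=[0,0,0,0,0,0.0003,0.016,0,0,0,0,0,0.0003,0.019,0,0,0,0,0,0.0003,0.024,0,0,0,0,0,0.0003,0.05,0,0,0,0,0,0.0003,0.085,0,0,0,0,0,0.0003,0.085,0,0,0,0,0,0.0003,0.085,0,0,0,0,0,0.0003,0.085],
)

```text
clock: 18.48
position: [0.5313, 0.1909, 0.3955]
ee_rot: [-0.054, 0.999, 0.0, 0.0]
ft_force: [-0.2, 0.2, -1.2]
grip_width: 0.997
grasp_force: 0.0
```

>>> move_arm(
  plan=[0,0,0,0,0,-0.01,0.085,0,0,0,0,0,-0.03,0.085,0,0,0,0,0,-0.06,0.085,0,0,0,0,0,-0.1,0.085,0,0,0,0,0,-0.12,0.085,0,0,0,0,0,-0.12,0.085,0,0,0,0,0,-0.12,0.085,0,0,0,0,0,-0.12,0.085,0,0,0,0,0,-0.12,0.085,0,0,0,0,0,-0.12,0.085,0,0,0,0,0,-0.12,0.085,0,0,0,0,0,-0.12,0.085],
)

```text
clock: 19.98
position: [0.5313, 0.1909, 0.5155]
ee_rot: [-0.054, 0.999, 0.0, -0.0]
ft_force: [-0.2, 0.2, -0.2]
grip_width: 0.994
grasp_force: 0.0
```

Run:
```python
from h import *
np.set_printoptions(precision=4,suppress=True)
c=np.zeros((480,800,3),np.uint8)
for i,n in enumerate(["scene","top"]):
    p=shot(n)
    for l in ["lantern_grip","hook_nose","hook_crook","gate"]:
        for d in manip.tip_of(p,l)[:3]:
            w=world(p,d["position"])
            if d["conf"]>.3 and w[1]>0: print(n,l,round(d["conf"],2),w)
    if i==0: c[:,:440]=cv2.resize(p["color"][145:241,180:268],(440,480),interpolation=cv2.INTER_CUBIC)
    else: c[:,440:]=cv2.resize(p["color"][200:296,170:242],(360,480),interpolation=cv2.INTER_CUBIC)
cv2.imwrite("pics/m4.png",c[:,:,::-1])
```

```text
scene lantern_grip 0.8 [0.5303 0.1899 0.2328]
scene hook_nose 0.78 [0.5517 0.1915 0.1616]
scene hook_crook 0.77 [0.5345 0.1853 0.2078]
top lantern_grip 0.67 [0.5294 0.191  0.236 ]
top hook_nose 0.61 [0.5509 0.1948 0.1665]
top hook_crook 0.71 [0.5338 0.191  0.208 ]
```

View pics/m4.png

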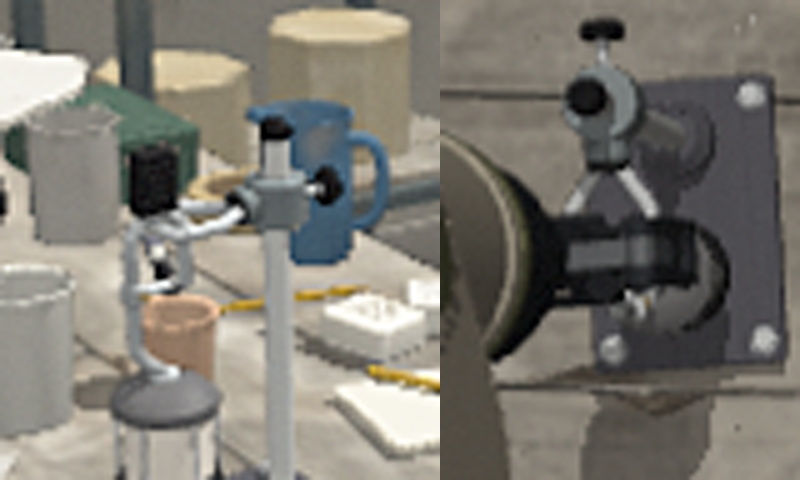

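The lantern hangs upright from the crook: block at crop px (153,180), gate shut at (155,290), grip at z ≈ 0.234. I'll let any swing die out, then hand in.

>>> move_arm(
  plan=[0,0,0,0,0,0,0.085,0,0,0,0,0,0,0.085,0,0,0,0,0,0,0.085,0,0,0,0,0,0,0.085,0,0,0,0,0,0,0.085,0,0,0,0,0,0,0.085,0,0,0,0,0,0,0.085,0,0,0,0,0,0,0.085,0,0,0,0,0,0,0.085,0,0,0,0,0,0,0.085,0,0,0,0,0,0,0.085,0,0,0,0,0,0,0.085],
)

```text
clock: 21.98
position: [0.5313, 0.1909, 0.5154]
ee_rot: [-0.054, 0.999, 0.0, -0.0]
ft_force: [-0.4, 0.5, -1.2]
grip_width: 0.998
grasp_force: 0.0
```

Run:
```python
from h import *
a=shot("scene")["color"].astype(int);[shot("scene") for _ in range(4)];b=shot("scene")["color"].astype(int)
print(np.abs(a-b)[150:260,190:240].mean(),np.abs(a-b)[300:400,100:200].mean())
print(manip.hand_in())
```

```text
1.5276969696969698 1.5591
the job is handed in; nothing more can be done
None
```

The lantern hangs plumb and still from the ring by the crook of its hook, gate shut after holding a pull of about 11 N, gripper clear; handed in at about 22 s, though the hand-in returned no verdict.

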